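# Work the sagging bolt free and hold the reagent cage ajar

## Task

The bolt on the reagent cage's gate sags, so its down-turned toe catches behind the bent-up lip of the keeper: take the bolt by its knob, lift it over the lip while drawing it back out of the keeper, without forcing it against the keeper, then pull the gate about 20 degrees ajar towards you by the same knob. The gate springs shut by itself, so finish while still holding the knob with the gate standing still at that opening and the bolt still drawn back. Leave the petri dish, marker, tape roll and timer on the bench alone.

Things in the scene. Friction and masses are not known exactly. Their poses are not given: they have to be found in the camera images.
- cage: reagent cage fixed to the bench: 200 mm deep (x), 320 wide (y), 135 high, aluminium frame, clear roof, two amber bottles inside. Origin under its middle; its -x is the front (gate side), facing the robot at yaw 0; turned up to 0.3 rad. Gate: from the hinge at cage y +145 to its free edge at y -85 mm; beyond, a fixed jamb plate carries the keeper
- gate (a joint): the gate's hinge, rad: 0 shut, grows as the free edge swings out towards the robot (clockwise seen from above), range 0 to 1.2. A spring pulls it shut: about 0.36 N m at 0, 0.57 N m at 0.35 rad, so about 3 N at the knob. The gate's parts reach from z = 14 to 140 mm above the bench
- gate_hinge (a point): point on the gate's upright hinge line, 73 mm above the bench, at cage x = -100, y = +145 mm
- knob (a point): grip point of the bolt's knob: upright round dark cylinder, 17 to 18 mm across, 41 mm tall, on an 8 mm stem rising from the rod. On its axis, 19 mm under its top; 170 mm above the bench when the bolt is down. All else is below 142 mm, so fingers fit round it from above in any direction. Bolt fully shot, gate shut: cage x -120, y -50 mm; travels with bolt and gate
- bolt_slide (a joint): how far the bolt is drawn back, m: 0 fully shot, 0.047 fully back; grows towards the hinge, along the cage's +y when the gate is shut. Starts at 0 to 0.010. Friction about 1 N. The toe meets the lip at 0.016 unless lifted; from 0.028 on it is clear of the keeper and the gate can swing
- bolt_lift (a joint): how far the bolt is lifted in its worn guides, m: 0 down (it sags there by its weight of about 2 N), up to 0.016. The toe clears the lip when lifted more than 0.0075
- bolt: steel bolt across the front of the gate: a rod 10 mm across and 186 mm long, parallel to the gate, with the knob on it. Origin on the rod's axis under the knob, 108 mm above the bench with the bolt down; its y points along the rod towards the hinge, z up
- toe (a point): lower edge of the bolt's down-turned toe, on the side towards the hinge: the toe is 8 mm long along the rod, at the rod's end, and reaches 9 mm below the rod's underside
- keeper: bent steel keeper on the jamb, open at the top, fixed to the cage (its origin is the cage's): a floor, a front bar before the rod (z = 104 to 127 mm) that stops the gate from opening while the bolt is in, and the lip at its end nearest the gate, seen below the bar
- lip (a point): top edge of the keeper's bent-up lip, on the side towards the hinge; the lip is 4 mm thick along the rod and its top is 101.5 mm above the bench
- dish: bystander: closed petri dish, 60 mm across, 14 mm high, lying in front of the cage; origin under its centre
- pen: bystander: marker with a black cap, about 140 mm long, 17 mm thick, lying flat; origin under its middle
- tape: bystander: roll of tape lying flat, 86 mm across, 19 mm high; origin under its centre
- clock: bystander: small timer lying face up, 70 x 72 x 18 mm; origin under its centre

How it is judged:
By the outcome, as a careful person would: the job done as asked, in the order asked, and still so for the second after the job is handed in, while the arm keeps its last pose, push and grip.
It also fails if it takes over 29 s, if anything falls off the work surface, if the arm or the gripper's body presses on something with over 40 N, if the wrist force passes 120 N, or if a joint passes its speed limit or range.

## Robot

A 6-joint arm with a two-finger parallel gripper is mounted at the origin on a cart in front of the work surface, level with it; the furniture and walls round the work are solid. World frame = base frame: x ahead of the robot, y to its left, z up, the work surface at z = 0. Lengths are in mm, angles in rad, forces in N, time in s.
With the tool pointing down it reaches from about 275 to 1000 mm from the base axis. Payload 8.4 kg.
Tool frame: the origin (TCP) lies at the very end of the fingers, on their centre line; the grasp point (between the pads) lies 19 mm behind it; y points along the fingers, x is the direction in which the jaws open and shut, and the axes are right-handed (so a half turn about y gives the same grasp; the last joint's range is limited). The gripper opens to 85 mm and grips with 20 to 120 N. Pads are 22 mm wide; open, the fingers measure 114 mm over their backs; the gripper's body (76 mm by 85 mm) begins 54 mm behind the grasp point. The pads swing forward as they close: fully open they stand 13 mm farther back than shut.
Start: joints at [-1.114, 0.353, 1.633, -0, 1.155, -0.002], TCP at [276.794, -560.368, 231.281] pointing down, gripper open.
Joint ranges: [-2.63, 2.63], [-0.92, 2.1], [0.06, 2.66], [-1.3, 4.44], [0, 2.69], [-3.02, 3.02]. Speed limits (rad/s): [2.22, 2.22, 2.79, 3.14, 3.14, 3.14].

## Interface

Orientations are given as [roll, pitch, yaw] about the fixed x, y, z axes, in that order (R = Rz(yaw) Ry(pitch) Rx(roll)).
In Python, from rig import r gives the robot as it stands.
- The arm moves only by the tool servo_tool, never from a script. Its argument "motion" is a list of rows, each a list of 7 numbers: the opening, from -1 (shut) to 1 (fully open), then the shift along the tool's x, y, z in m, then the turn, a rotation vector about the tool's x, y, z in units of 10 degrees (1.0 is 10 degrees). A call has 1 to 12 rows; each row is the pose to reach, as a shift and turn from the pose commanded when the call began, along the tool's axes at that moment; what a row does not reach only later rows make up. A row lasts 1/8 s, in which the tool goes at most 62.5 mm and 10.7 degrees, less where a joint would pass 70% of its speed; a pose out of reach is approached as far as the arm can. A call with a gripper value outside its range is refused whole. The fingers move at their own pace and stop on an object; "grip_force" is the grip in N (left out, the last holds). Time passes only in rows, so rows that repeat a pose let the fingers close. It gives the time, the measured TCP pose, the force and the opening at its end, in the units of the state.
- r.sense(): the state, without advancing time (a new reading comes with each control period).
- r.grab_frame(name): name is "side" or "top"; returns the picture (384x512x3 uint8, red, green, blue); there is no depth.
- r.calibration(name): a dict with "fx", "fy", "cx", "cy" (pixels), "R" (3x3) and "t" (3): a world point X has camera coordinates R X + t. Camera axes: x right, y down, z forward; pixel columns grow to the right and rows downward; lengths in mm; the calibration is good to about 2 mm. A picture is of the moment at which its call begins. calibration takes no time and is no camera call.
- r.sign_off(): hands the job in, once; it reports no verdict.
The state is a dict: "clock": time; "qpos": joint angles; "qvel": joint speeds; "joint_efforts": joint torques, N m; "eef_pos": TCP position; "tcp_rot": TCP orientation; "contact_force": force on the tool from outside, world axes, zero at the start; "wrist_torque": the same for the moment, N m; "opening": opening from 0.0 (shut) to 1.0 (fully open).
Only numpy, scipy, OpenCV 4.12 (cv2) and the standard library are available. Lean on these libraries where they do the work, as an engineer would, in place of code of your own. Each camera call takes 0.05 s, during which the arm holds its last target. There are 200 camera calls.

## Working session

There is one attempt and no reset: what is moved stays moved. The work goes in short steps, Python scripts to look and compute and a tool call to move; the robot and the scene stay as the last step left them, time stands still between calls to the robot, and variables do not carry over. Pictures are saved under pics/ and viewed, on a budget of 10 in all, crops included, one or two more only if the job needs it, and the job is handed in when it is done.

Besides the shell and the picture viewer there is one more tool, called by a JSON object that holds its "fn" and its "kwargs". servo_tool: Moves the arm, as the interface text tells. Its arguments: {"type":"object","properties":{"motion":{"type":"array","items":{"type":"array","items":{"type":"number"}}},"grip_force":{"type":"number"}},"required":["motion"]}

```bash
mkdir -p pics; python3 - <<'E'
from rig import r
import cv2, numpy as np
s=r.sense(); print({k:np.round(v,3).tolist() for k,v in s.items()})
for n in("side","top"):
    c=r.calibration(n); print(n,{k:np.round(v,3).tolist() for k,v in c.items()})
    cv2.imwrite(f"pics/{n}0.png",r.grab_frame(n)[:,:,::-1])
a=cv2.imread("pics/side0.png");b=cv2.imread("pics/top0.png")
E
```

```text
{'clock': 0.0, 'qpos': [-1.114, 0.354, 1.634, 0.0, 1.155, -0.002], 'qvel': [-0.001, 0.001, -0.0, -0.0, -0.001, 0.0], 'joint_efforts': [0.004, -60.524, -34.206, 0.0, 0.009, -0.0], 'eef_pos': [276.596, -559.92, 230.559], 'tcp_rot': [-1.571, 0.001, -1.112], 'contact_force': [0.521, 0.153, 0.086], 'wrist_torque': [0.005, -0.031, -0.001], 'opening': 0.999}
side {'fx': 352.473, 'fy': 352.473, 'cx': 251.836, 'cy': 194.137, 'R': [[-0.94, -0.341, 0.005], [-0.136, 0.359, -0.923], [0.313, -0.869, -0.384]], 't': [491.473, 211.52, 685.338]}
top {'fx': 394.981, 'fy': 394.981, 'cx': 265.184, 'cy': 203.421, 'R': [[-0.028, -1.0, 0.008], [-0.991, 0.027, -0.134], [0.134, -0.012, -0.991]], 't': [-78.907, 557.958, 1044.853]}
```

View pics/side0.png

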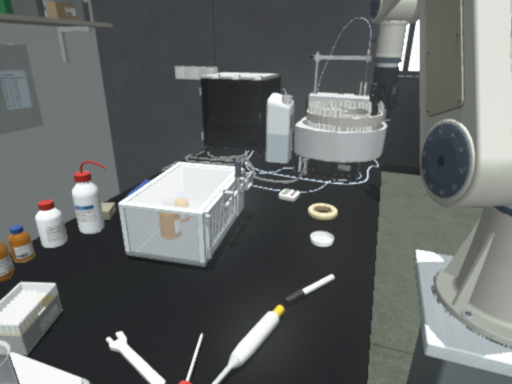

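View pics/top0.png

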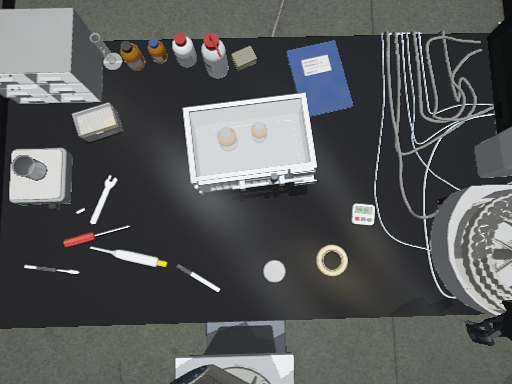

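The side view shows the cage at about (185,212), with its gate edge near (240,185). In the top view the gate runs along the cage's lower edge from (192,187) to (315,180), and the knob is near (275,178). I'll enlarge both.

```bash
python3 - <<'E'
import cv2, numpy as np
a=cv2.imread("pics/side0.png")[150:270,190:265];b=cv2.imread("pics/top0.png")[155:200,180:325]
a=cv2.resize(a,None,fx=5,fy=5,interpolation=cv2.INTER_CUBIC)
b=cv2.resize(b,None,fx=5.5,fy=5.5,interpolation=cv2.INTER_CUBIC)
cv2.imwrite("pics/sc.png",a);cv2.imwrite("pics/tc.png",b)
E
```

```text
(no output)
```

View pics/sc.png

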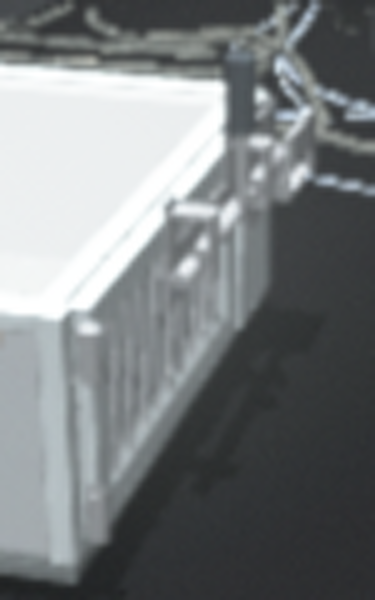

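View pics/tc.png

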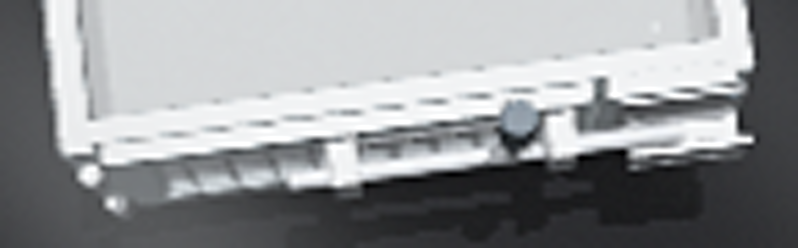

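```bash
cat > h.py <<'E'
import numpy as np
from rig import r
def ray(n,p):
    c=r.calibration(n);R=np.array(c["R"]);t=np.array(c["t"])
    d=R.T@[(p[0]-c["cx"])/c["fx"],(p[1]-c["cy"])/c["fy"],1]; return -R.T@t,d
def onz(n,p,z):
    o,d=ray(n,p); return o+d*(z-o[2])/d[2]
def tri(p,q):
    o1,d1=ray("side",p);o2,d2=ray("top",q)
    s=np.linalg.lstsq(np.c_[d1,-d2],o2-o1,rcond=None)[0]
    a,b=o1+s[0]*d1,o2+s[1]*d2; return (a+b)/2,np.linalg.norm(a-b)
def proj(n,X):
    c=r.calibration(n);v=np.array(c["R"])@X+np.array(c["t"]);return c["fx"]*v[0]/v[2]+c["cx"],c["fy"]*v[1]/v[2]+c["cy"]
E
python3 - <<'E'
from h import *
S=lambda x,y:(190+(x+.5)/5-.5,150+(y+.5)/5-.5)
T=lambda x,y:(180+(x+.5)/5.5-.5,155+(y+.5)/5.5-.5)
k,e=tri(S(240,52),T(520,118));print("knobtop",k.round(1),e)
print(onz("top",T(520,118),189).round(1))
def yaw(a,b,z):
    p,q=onz("top",a,z),onz("top",b,z);d=p-q;print(p.round(1),q.round(1),np.linalg.norm(d).round(1),np.arctan2(-d[0],d[1]))
yaw(T(100,150),T(735,72),135)      # rim front
yaw(T(345,165),T(560,140),125)     # guides
yaw((185,107),(307,96),135)
# roof rim front edge fit: bright->dark
print("hinge",onz("top",T(90,175),140).round(1))
E
```

```text
knobtop [ 602.1 -115.   189.9] 4.359569101444814
[ 600.2 -115.8  189. ]
[601.6  74.2 135. ] [ 630.2 -217.2  135. ] 292.8 0.09784956799861537
[593.5 -36.8 125. ] [ 602.5 -136.3  125. ] 99.9 0.09075291052866848
[798.4 105.9 135. ] [ 820.2 -209.5  135. ] 316.2 0.06895693280918272
hinge [589.2  78.  140. ]
```

{"fn": "servo_tool", "kwargs": {"motion": [[1,-0.045,0,0.027,0,0,0],[1,-0.09,0,0.054,0,0,0],[1,-0.134,0,0.082,0,0,0],[1,-0.178,0,0.109,0,0,0],[1,-0.222,0,0.136,0,0.4,0],[1,-0.23,0,0.19,0,0.8,0],[1,-0.235,0,0.25,0,1.2,0],[1,-0.24,0,0.31,0,1.6,0],[1,-0.245,0,0.37,0,2.14,0],[1,-0.25,0,0.43,0,2.14,0],[1,-0.2556,0,0.4878,0,2.14,0],[1,-0.2556,0,0.4878,0,2.14,0]], "grip_force": 30}}

```text
clock: 1.6
eef_pos: [603.6, -112.8, 230.5]
tcp_rot: [-1.57, 0.0, -1.482]
contact_force: [-1.1, -1.0, 0.1]
opening: 0.999
```

```bash
python3 - <<'E'
from h import *
import cv2
s=r.sense();p=s["eef_pos"];print(p.round(1),proj("side",p),proj("top",p))
a=r.grab_frame("side")[90:240,170:300,::-1];b=r.grab_frame("top")[120:220,200:330,::-1]
z=lambda i,f:cv2.resize(i,None,fx=f,fy=f,interpolation=cv2.INTER_CUBIC)
o=np.zeros((600,800,3),np.uint8);A=z(a,3);B=z(b,3)
o[:450,:390]=A;o[:300,400:790]=B
cv2.imwrite("pics/c1.png",o)
E
```

```text
[ 603.6 -112.8  230.5] (np.float64(237.40022805383097), np.float64(144.79818694846801)) (np.float64(273.34788224671314), np.float64(170.90787421971658))
```

View pics/c1.png

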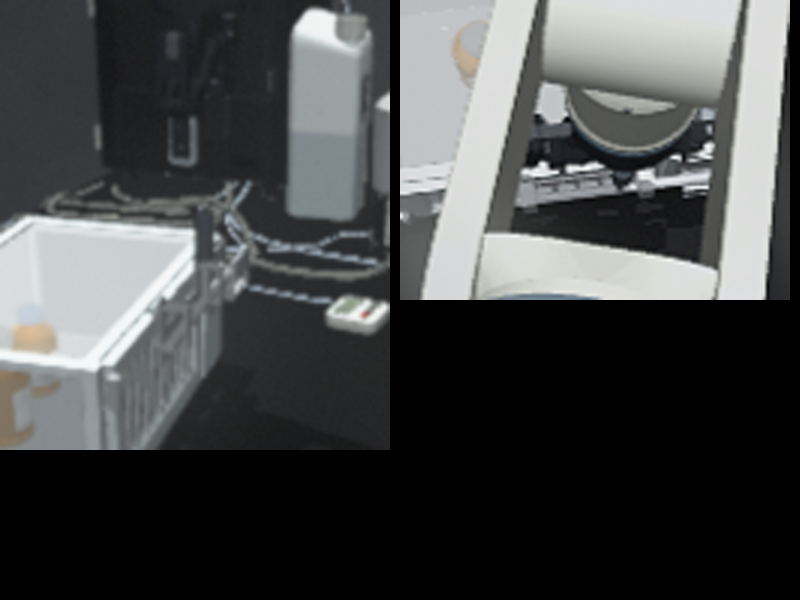

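{"fn": "servo_tool", "kwargs": {"motion": [[1,0.0023,0.03,-0.0022,0,0,0],[1,0.0023,0.06,-0.0022,0,0,0],[1,0.0023,0.0785,-0.0022,0,0,0],[1,0.0023,0.0785,-0.0022,0,0,0]]}}

```text
clock: 2.2
eef_pos: [597.5, -118.0, 151.7]
tcp_rot: [-1.573, 0.001, -1.486]
contact_force: [0.4, 0.3, -0.4]
opening: 1.002
```

```bash
python3 - <<'E'
from h import *
import cv2
a=r.grab_frame("side")[120:220,180:300,::-1];b=r.grab_frame("top")[140:210,220:330,::-1]
s=r.sense();p=s["eef_pos"];print(p.round(1),s["qvel"].round(3),proj("side",[602,-115,189]),proj("side",[600.2,-115.8,189]),proj("top",[602,-115,189]))
z=lambda i,f:cv2.resize(i,None,fx=f,fy=f,interpolation=cv2.INTER_CUBIC)
o=np.zeros((500,800,3),np.uint8);A=z(a,4);B=z(b,3)
o[:400,:480]=A;o[:210,480:]=B[:,:320]
cv2.imwrite("pics/c2.png",o)
E
```

```text
[ 599.2 -118.1  153.6] [ 0.003 -0.01  -0.013 -0.001 -0.     0.   ] (np.float64(238.4886697722352), np.float64(160.52055805043605)) (np.float64(239.25899489267613), np.float64(160.50856514658358)) (np.float64(273.79139156665457), np.float64(175.32337936727075))
```

View pics/c2.png

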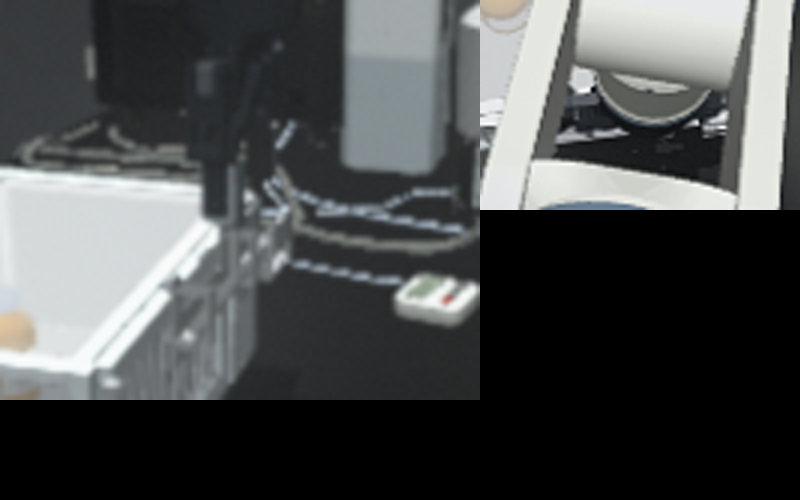

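The near finger hangs at crop (215,150) and the knob is just right of it at about (232,180), between the jaws. I'll shift about 3 mm and close.

{"fn": "servo_tool", "kwargs": {"motion": [[1,-0.0028,0,0.0028,0,0,0],[-1,-0.0028,0,0.0028,0,0,0],[-1,-0.0028,0,0.0028,0,0,0],[-1,-0.0028,0,0.0028,0,0,0],[-1,-0.0028,0,0.0028,0,0,0],[-1,-0.0028,0,0.0028,0,0,0],[-1,-0.0028,0,0.0028,0,0,0],[-1,-0.0028,0,0.0028,0,0,0]], "grip_force": 40}}

```text
clock: 3.3
eef_pos: [601.6, -114.6, 152.9]
tcp_rot: [-1.571, -0.0, -1.485]
contact_force: [-0.7, 0.4, 2.7]
opening: 0.187
```

{"fn": "servo_tool", "kwargs": {"motion": [[-1,0,-0.004,0,0,0,0],[-1,0,-0.008,0,0,0,0],[-1,0,-0.0115,0,0,0,0],[-1,0,-0.0115,0,0,0,0],[-1,0,-0.0115,0,0,0,0]]}}

```text
clock: 3.92
eef_pos: [601.5, -114.6, 164.2]
tcp_rot: [-1.571, 0.0, -1.486]
contact_force: [1.0, -0.1, -1.8]
opening: 0.186
```

```bash
python3 - <<'E'
from h import *
import cv2
for i in range(2):
    a=r.grab_frame("side"); s=r.sense();print(s["eef_pos"].round(1),s["contact_force"].round(2),s["opening"])
cv2.imwrite("pics/c3.png",cv2.resize(a[120:220,180:300,::-1],None,fx=5,fy=5,interpolation=cv2.INTER_CUBIC))
E
```

```text
[ 601.5 -114.6  164.2] [ 0.57 -0.06 -1.94] 0.18784201877176426
[ 601.5 -114.6  164.2] [ 0.11 -0.82 -1.92] 0.18632230625655188
```

View pics/c3.png

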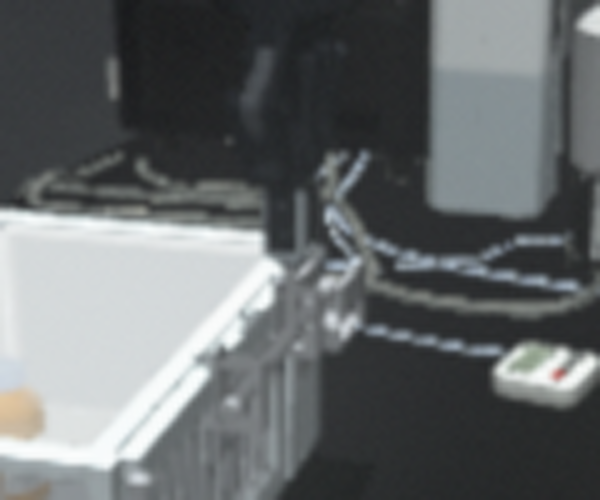

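The fingers close on the knob at crop (280,225), now raised. The wrist carries about 1.9 N, the bolt's weight, so it is lifted about 11 mm. Next I'll draw it back and watch the forces.

{"fn": "servo_tool", "kwargs": {"motion": [[-1,-0.004,0,0,0,0,0],[-1,-0.008,0,0,0,0,0],[-1,-0.012,0,0,0,0,0],[-1,-0.016,0,0,0,0,0],[-1,-0.016,0,0,0,0,0]]}}

```text
clock: 4.65
eef_pos: [599.8, -98.1, 164.2]
tcp_rot: [-1.571, 0.001, -1.485]
contact_force: [-1.1, 0.7, -1.7]
opening: 0.191
```

{"fn": "servo_tool", "kwargs": {"motion": [[-1,-0.004,0,0,0,0,0],[-1,-0.008,0,0,0,0,0],[-1,-0.012,0,0,0,0,0],[-1,-0.016,0,0,0,0,0],[-1,-0.0205,0,0,0,0,0],[-1,-0.0205,0,0,0,0,0]]}}

```text
clock: 5.4
eef_pos: [597.9, -77.7, 164.1]
tcp_rot: [-1.572, 0.001, -1.485]
contact_force: [-4.3, 0.1, -1.3]
opening: 0.187
```

```bash
python3 - <<'E'
from h import *
import cv2
a=r.grab_frame("side");s=r.sense();print(s["eef_pos"].round(1),s["contact_force"].round(2),s["tcp_rot"],s["opening"])
cv2.imwrite("pics/c4.png",cv2.resize(a[130:230,180:300,::-1],None,fx=6,fy=6,interpolation=cv2.INTER_CUBIC))
E
```

```text
[598.  -77.9 164.1] [-5.5   0.24 -2.86] [-1.57170182e+00  4.70327122e-04 -1.48527653e+00] 0.1896099944634147
```

View pics/c4.png

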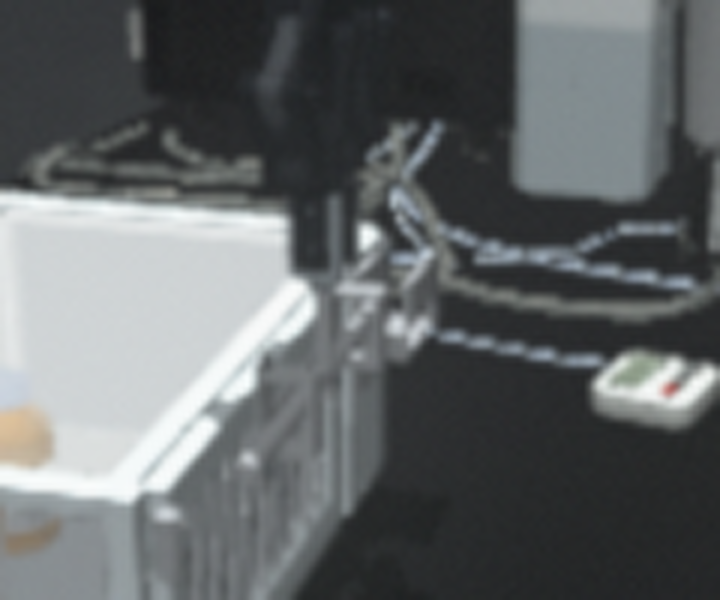

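Knob at crop (320,230), drawn back about 37 mm, and the keeper at (400,310) looks free of the rod. I'll start along the arc to 8° and check the forces.

{"fn": "servo_tool", "kwargs": {"motion": [[-1,-0.0004,0,-0.0027,0,0.1,0],[-1,-0.0008,0,-0.0054,0,0.2,0],[-1,-0.0018,0,-0.0108,0,0.4,0],[-1,-0.0029,0,-0.0162,0,0.6,0],[-1,-0.0043,0,-0.0215,0,0.8,0],[-1,-0.0043,0,-0.0215,0,0.8,0]]}}

```text
clock: 6.2
eef_pos: [576.3, -75.9, 164.4]
tcp_rot: [-1.571, -0.0, -1.626]
contact_force: [1.8, -1.3, -1.9]
opening: 0.188
```

{"fn": "servo_tool", "kwargs": {"motion": [[-1,-0.0008,0,-0.0054,0,0.2,0],[-1,-0.0018,0,-0.0108,0,0.4,0],[-1,-0.0029,0,-0.0162,0,0.6,0],[-1,-0.0043,0,-0.0215,0,0.8,0],[-1,-0.0058,0,-0.0268,0,1.0,0],[-1,-0.0076,0,-0.032,0,1.2,0],[-1,-0.0076,0,-0.032,0,1.2,0],[-1,-0.0076,0,-0.032,0,1.2,0],[-1,-0.0076,0,-0.032,0,1.2,0]]}}

```text
clock: 7.32
eef_pos: [545.2, -66.5, 164.3]
tcp_rot: [-1.571, -0.0, -1.834]
contact_force: [3.6, -1.3, -1.9]
opening: 0.184
```

```bash
python3 - <<'E'
from h import *
import cv2
a=r.grab_frame("side");b=r.grab_frame("top");s=r.sense();print(s["eef_pos"].round(1),s["contact_force"].round(2),s["tcp_rot"],s["opening"],abs(s["qvel"]).max())
z=lambda i,f:cv2.resize(i,None,fx=f,fy=f,interpolation=cv2.INTER_CUBIC)
o=np.zeros((400,800,3),np.uint8)
o[:400,:400]=z(a[140:240,190:290,::-1],4);o[:200,400:]=z(b[150:220,180:320,::-1],400/140)
cv2.imwrite("pics/c5.png",o)
E
```

```text
[545.2 -66.5 164.3] [ 3.07 -2.27 -1.74] [-1.57079251e+00 -2.68576475e-05 -1.83442405e+00] 0.18877429898876724 0.002191436480442696
```

View pics/c5.png

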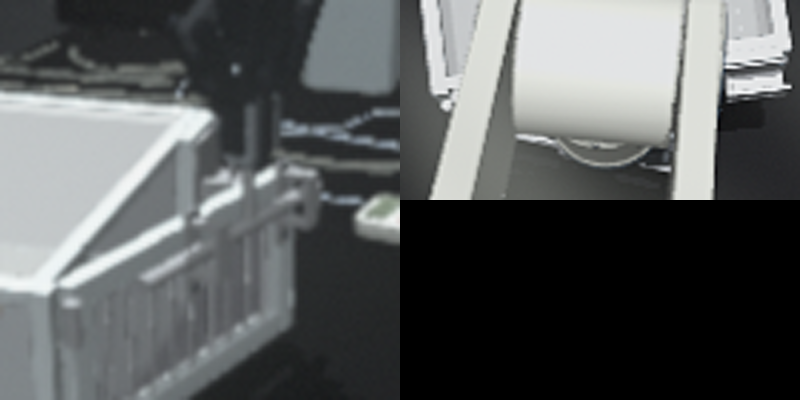

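The gate stands ajar: its top rail runs from crop (65,285) to (285,172), the rod lies across its front, and the knob is in the fingers at (250,150). I'll check the angle independently from the top rail.

```bash
python3 - <<'E'
from h import *
S=lambda x,y:(190+(x+.5)/4-.5,140+(y+.5)/4-.5)
for z in(135,140):
    p,q=onz("side",S(65,287),z),onz("side",S(285,170),z);d=p-q
    print(p.round(),q.round(),np.linalg.norm(d).round(),np.degrees(np.arctan2(-d[0],d[1])+0.09))
    p,q=onz("side",S(45,280),z),onz("side",S(195,112),z);d=p-q   # cage roof front edge
    print("roof",p.round(),q.round(),np.degrees(np.arctan2(-d[0],d[1])))
s=r.sense();k=s["eef_pos"]
# angle from knob path, hinge from shut pose
for ss in(37,40,44,47):
    psi=.09;cx=np.array([np.cos(psi),np.sin(psi)]);cy=np.array([-cx[1],cx[0]])
    h=np.array([598,-77.8])+20*cx+(195-ss)*cy
    v=k[:2]-h;v0=-20*cx-(195-ss)*cy
    print(ss,h.round(1),np.degrees(np.arctan2(v0[1],v0[0])-np.arctan2(v[1],v[0])).round(2),np.linalg.norm(v)-np.linalg.norm(v0))
E
```

```text
[596.  85. 135.] [ 543. -123.  135.] 215.0 -9.104817110363639
roof [610.  81. 135.] [ 642. -213.  135.] 6.222704779777899
[591.  94. 140.] [ 539. -110.  140.] 211.0 -9.104817110363582
roof [605.  90. 140.] [ 637. -199.  140.] 6.222704779777913
37 [603.7  81.4] 19.54 -0.21709773779326724
40 [604.   78.4] 19.9 0.08566297599361405
44 [604.3  74.4] 20.39 0.5067481497303845
47 [604.6  71.4] 20.77 0.8363773518471191
```

```bash
python3 -c "
from rig import r
s=r.sense();print(s['clock'],s['eef_pos'],s['contact_force'],s['opening']);print(r.sign_off())"
```

```text
7.425 [545.17979123 -66.52072048 164.25518404] [ 3.07308856 -2.27395665 -1.73873505] 0.18877429898876724
the job is handed in; nothing more can be done
None
```

I gripped the knob, lifted the bolt about 11 mm, drew it back about 37 mm, and pulled the gate to about 20° ajar. I handed the job in at 7.4 s, still holding the knob. Most of these figures come from the arm's own motion, and the bolt and toe were never measured directly.

- **Lift and draw:** the wrist carried about 1.9 N after the lift, which matches the bolt's weight. While drawing, the force along the bolt stayed under about 1 N, so the toe did not catch on the lip. A sideways push of about 5 N against the gate built up by the end of the draw.
- **Gate angle:** the knob's path gives 19.5–20.8°, depending on how far the bolt was drawn at the start. The gate's top rail in the side picture gives 19.5–20.5°. My script printed −9.1° for the rail because I added the cage's yaw with the wrong sign, and I corrected that by hand.
- **Final state:** the arm was still, with about 3–4 N of spring pull at the knob and the grip opening unchanged.
- **Measurement disagreements:**
  - The knob's position differed by about 4 mm between the two views.
  - Estimates of the cage's yaw ranged from 0.07 to 0.11 rad. Neither got in the way of the grasp or the pull.
- **Bystanders:** the arm did not go near the dish, marker, tape or timer, though I took no final picture of all four.

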